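Load the free test nest and hold its enabling plunger half way

TASK

Put the loose circuit board (black block) flat into whichever nest of the two-nest tester is free, long side along the nest, setting it down rather than dropping it, and let go of it. Then press the yellow plunger in front of that same nest half way down (10 mm of its 20 mm, never to the bottom stop) and keep it there: the program finishes while still holding it half down. Leave the finished board (blue block), its plunger, the screw tray and the screwdriver alone, and do not shift them.

Things in the scene. Friction and masses are not known exactly. Their poses are not given: they have to be found in the camera images.
- board_block (a point): loose board: aluminium plate with green circuit board, together 80 (its x) x 60 (its y) x 5 mm, about 0.14 kg, flat on the bench. On its middle a black block to grip by, 30 (x) x 24 (y) x 26 mm high. Point: the block's centre, 18 mm above the board's underside; z up. Bare within 8 mm of the block's sides, other parts 3 mm high at most. Either way round in the nest is right
- done_block (a point): the finished board, same sizes as the loose one but with a blue block; it lies in one of the two nests, which is thus taken. The point is the block's centre, 18 mm above its underside
- nest_left (a point): middle of the floor of the nest on the fixture's +y side, 25 mm above the bench, z up. A pocket 86 (its x) x 66 (its y) mm, 3 mm wider all round than a board, with black rims 6 mm thick, 5 mm high. x points away from the plungers; its own plunger stands 100 mm from this point towards -x. A free nest shows a thin grey patch on its floor, flush with it
- fixture: the two-nest tester: aluminium block 210 (x) x 250 (y) x 25 mm fixed to the bench, origin under its middle; plungers on its -x edge, nests behind them, the two nest middles 120 mm apart along y
- nest_right (a point): the same for the nest on the fixture's -y side
- plunger_left_top (a point): middle of the flat top of the left nest's plunger button (32 mm across), 79 mm above the bench when up; goes straight down with the plunger. The button is 12 mm thick; below it a black sleeve 36 mm across rises to 45 mm above the bench
- plunger_right_top (a point): the same for the right nest's plunger
- plunger_left (a joint): round yellow mushroom button 32 mm across on a steel stem, standing at the robot side of the left (+y) nest. Value 0 = up (at rest), grows downward in m, 0.020 = bottom stop; half way = 0.010. A return spring pushes it up: about 3 N to start it, 7.5 N half way, 12 N at the bottom
- plunger_right (a joint): round yellow mushroom button 32 mm across on a steel stem, standing at the robot side of the right (-y) nest. Value 0 = up (at rest), grows downward in m, 0.020 = bottom stop; half way = 0.010. A return spring pushes it up: about 3 N to start it, 7.5 N half way, 12 N at the bottom
- tray: bystander: open white screw tray 100 x 130 x 35 mm; origin under its middle
- driver: bystander: screwdriver lying on the bench; origin under it
Not all that is in view belongs to the job. What is shaped like the part that bears board_block but orange, red or white is not meant.

How it is judged:
By the outcome, as a careful person would: the job done as asked, in the order asked, and still so for the second after the job is handed in, while the arm keeps its last pose, push and grip.
It also fails if it takes over 59 s, if anything falls off the work surface, if the arm or the gripper's body presses on something with over 40 N, if the wrist force passes 120 N, or if a joint passes its speed limit or range.

ROBOT

A 6-joint arm with a two-finger parallel gripper is mounted at the origin on the work surface. World frame = base frame: x ahead of the robot, y to its left, z up, the work surface at z = 0. Lengths are in mm, angles in rad, forces in N, time in s.
With the tool pointing down it reaches from about 350 to 875 mm from the base axis. Payload 4.2 kg.
Tool frame: the origin (TCP) lies on the mounting face of the last link; the fingertips stand 173 mm ahead of it and the grasp point (between the pads) lies 155 mm ahead of it; z points along the fingers, y is the direction in which the jaws open and shut (so a half turn about z gives the same grasp; the last joint's range is limited). The gripper opens to 85 mm and grips with 20 to 120 N. Pads are 22 mm wide; open, the fingers measure 114 mm over their backs; the gripper's body (76 mm by 85 mm) begins 54 mm behind the grasp point. The pads swing forward as they close: fully open they stand 13 mm farther back than shut.
Start: joints at [-0.96, 0.385, 0.008, 0, -1.194, -0.259], TCP at [215.382, -586.695, 404.712] pointing down, gripper open.
Joint ranges: [-3.14, 3.14], [-1.21, 2.06], [-1.07, 1.41], [-3.16, 2.05], [-2.99, -0.16], [-3.1, 3.1]. Speed limits (rad/s): [2.79, 2.79, 3.14, 3.14, 3.14, 3.14].

INTERFACE

Orientations are given as a unit quaternion [x, y, z, w].
In Python, from bench import arm gives the robot as it stands.
- The arm moves only by the shell command python3 -m jog 'ROWS' [OPENING]. ROWS is JSON, a list that holds one entry, the list of rows, each a list of 4 numbers: the shift along the tool's x, y, z in mm, then the turn about the tool's z in degrees. In form: [[[x, y, z, spin], ...]]. A call has exactly 5 rows; each row is the pose to reach, as a shift and turn from the pose measured when the call began, along the tool's axes at that moment; what a row does not reach only later rows make up. A row lasts 1/8 s, in which the tool goes at most 62.5 mm and 10.7 degrees, less where a joint would pass 70% of its speed; a pose out of reach is approached as far as the arm can. A call with a gripper value outside its range is refused whole. OPENING is the finger opening in mm, from 0 to 85.4, set as the call begins (- or left out, the last holds). The fingers move at their own pace and stop on an object; the grip force is fixed at half the most. Time passes only in rows, so rows that repeat a pose let the fingers close, or fill a call up. It gives the time, the measured TCP pose, the force and the opening at its end, in the units of the state.
- arm.read_state(): the state, without advancing time (a new reading comes with each control period).
- arm.get_image(name): name is "scene" or "side" or "wrist"; returns (picture, depth): 384x512x3 uint8, blue, green, red; 384x512 float32, mm along the optical axis (not along the pixel's ray), 0 where there is no reading.
- arm.camera_params(name): a dict with "mtx" (3x3 intrinsics, pixels), "R" (3x3) and "t" (3): a world point X has camera coordinates R X + t. Camera axes: x right, y down, z forward; pixel columns grow to the right and rows downward; lengths in mm; the calibration is good to about 2 mm. A picture is of the moment at which its call begins: read the wrist's pose just before it. camera_params takes no time and is no camera call; for the wrist camera it gives the pose at the moment of the call.
- arm.job_done(): hands the job in, once; it reports no verdict.
The state is a dict: "clock": time; "joints": joint angles; "joint_vel": joint speeds; "joint_efforts": joint torques, N m; "position": TCP position; "ee_rot": TCP orientation; "contact_force": force on the tool from outside, world axes, zero at the start; "wrist_torque": the same for the moment, N m; "gripper_width": finger opening in mm.
Only numpy, scipy, OpenCV 4.12 (cv2) and the standard library are available. Lean on these libraries where they do the work, as an engineer would, in place of code of your own. Each camera call takes 0.05 s, during which the arm holds its last target.

## Working session

There is one attempt and no reset: what is moved stays moved. The work goes in short steps, Python scripts to look and compute and a shell command to move; the robot and the scene stay as the last step left them, time stands still between calls to the robot, and variables do not carry over. Pictures are saved under pics/ and viewed, and the job is handed in when it is done.

```bash
ls; mkdir -p pics; python3 - <<'E'
from bench import arm
import cv2,numpy as np
s=arm.read_state();print(s)
for n in ["scene","side","wrist"]:
    p=arm.camera_params(n)
    im,d=arm.get_image(n);cv2.imwrite(f"pics/{n}0.png",im);np.savez(f"pics/{n}0.npz",im=im,d=d,K=p["mtx"],R=p["R"],t=p["t"])
    print(n,np.round(p["mtx"],1).tolist(),np.round(-p["R"].T@p["t"],1), (d>0).mean())
E
```

```text
pics
{'clock': 0.0, 'joints': array([-9.60394502e-01,  3.85564300e-01,  6.60299797e-03, -5.26193694e-04,
       -1.19398356e+00, -2.58600330e-01]), 'joint_vel': array([ 4.80230176e-04,  1.59248887e-05,  2.95489251e-04, -9.70735753e-04,
       -7.72398205e-04,  1.40108579e-03]), 'joint_efforts': array([-1.06206418e-03, -3.92292345e+01,  1.88405085e+01,  4.18628097e+00,
       -4.61609088e-03, -9.70625052e-06]), 'position': array([ 215.33129187, -586.50966636,  403.60351455]), 'ee_rot': array([-1.74899376e-01,  9.84585697e-01,  1.07738319e-03, -2.30408040e-04]), 'contact_force': array([-0.12302366,  0.36733871, -0.25444031]), 'wrist_torque': array([-0.02047214,  0.03465926, -0.00699539]), 'gripper_width': 85.48116146399353}
scene [[430.5, 0.0, 250.0], [0.0, 430.5, 192.6], [0.0, 0.0, 1.0]] [1246.9 -353.5  724.7] 0.9957834879557291
side [[351.9, 0.0, 255.6], [0.0, 351.9, 191.2], [0.0, 0.0, 1.0]] [414.  468.1 677.9] 0.9959716796875
wrist [[317.4, 0.0, 254.7], [0.0, 317.4, 186.6], [0.0, 0.0, 1.0]] [ 147.9 -611.   373.2] 0.9961802164713541
```

View pics/scene0.png

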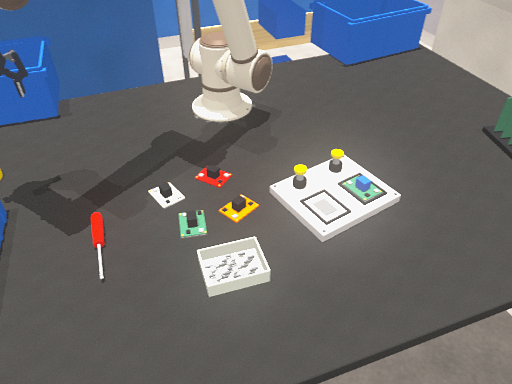

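View pics/side0.png

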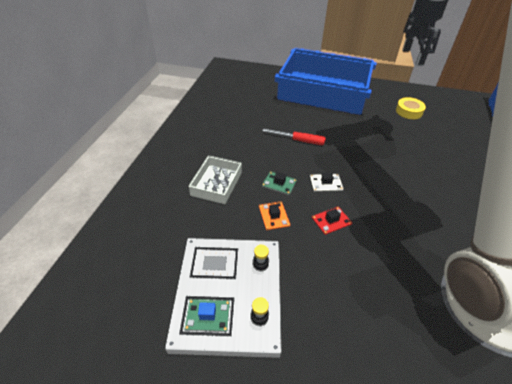

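View pics/wrist0.png

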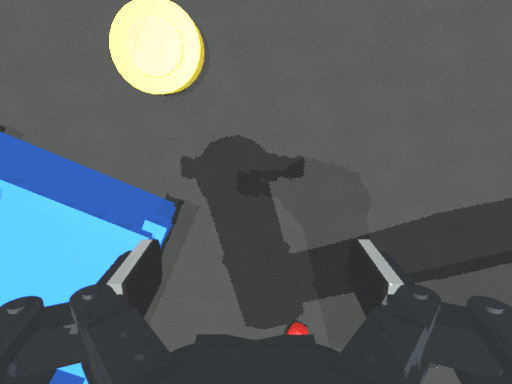

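Boards with a black block, scene pixels: green (192,222), orange (238,207), red (213,176), white (166,192). The description rules out orange, red and white, so green is the one I want. The blue-block board at (363,185) is the finished one. The free nest, with the grey patch, is at (325,205), on the -y side, so that's the right nest. Next: close crops and measurements.

```bash
cat > h.py <<'E'
import numpy as np,cv2
def load(n):
    z=np.load(f"pics/{n}.npz");return z
def ray(c,uv,z):
    K,R,t=c["K"],c["R"],c["t"]; o=-R.T@t
    uv=np.atleast_2d(uv).astype(float)
    d=np.c_[uv,np.ones(len(uv))]@np.linalg.inv(K).T@R
    return o+d*((z-o[2])/d[:,2])[:,None]
def proj(c,X):
    p=np.atleast_2d(X)@c["R"].T+c["t"];p=p@c["K"].T;return p[:,:2]/p[:,2:]
def cloud(c):
    d=c["d"];v,u=np.indices(d.shape);K=c["K"]
    P=np.stack([(u-K[0,2])/K[0,0]*d,(v-K[1,2])/K[1,1]*d,d],-1)
    return (P-c["t"])@c["R"]
E
python3 - <<'E'
from h import *
a=load("scene0");b=load("side0")
c1=cv2.resize(a["im"][195:245,160:230],None,fx=5.7,fy=6,interpolation=cv2.INTER_CUBIC)
c2=cv2.resize(b["im"][160:205,250:310],None,fx=6.6,fy=6.6,interpolation=cv2.INTER_CUBIC)
h=max(c1.shape[0],c2.shape[0]);f=lambda c:cv2.copyMakeBorder(c,0,h-c.shape[0],0,0,0)
cv2.imwrite("pics/crop1.png",np.hstack([f(c1),f(c2)]))
for n,c in(("scene",a),("side",b)):
    hsv=cv2.cvtColor(c["im"],cv2.COLOR_BGR2HSV);P=cloud(c)
    def cc(lo,hi,zmin):
        m=cv2.inRange(hsv,lo,hi);m[P[...,2]<zmin]=0
        k,l,s,ce=cv2.connectedComponentsWithStats(m)
        return l,[(i,s[i,4],ce[i]) for i in range(1,k) if s[i,4]>25]
    for name,lo,hi in(("green",(50,50,40),(90,255,255)),("yellow",(22,150,120),(35,255,255)),("blue",(100,120,80),(125,255,255))):
        l,L=cc(lo,hi,2)
        for i,A,ce in L:
            q=P[l==i]; 
            if abs(q[:,1].mean())<700 and q[:,0].mean()>250: print(n,name,A,ce.round(1),np.median(q,0).round(1),np.percentile(q[:,2],[5,95]).round(1))
    # block top cloud near green
E
```

```text
scene green 267 [362.  189.5] [581.9 178.4  30.5] [28.3 32.4]
scene green 372 [192.4 224.8] [ 525.  -240.5    5.6] [3.3 9.2]
scene yellow 96 [336.9 153.2] [476.1 163.4  78.5] [70. 81.]
scene yellow 106 [300.2 169.1] [502.8  47.   78.5] [70.6 81. ]
scene yellow 250 [238.9 210.1] [ 513.7 -124.6    5.4] [3.4 7.8]
scene blue 140 [363.2 182.1] [575.7 184.8  53.6] [34.8 57.9]
scene blue 178 [  2.  220.5] [ 350.1 -657.    16.3] [ 3.3 40.1]
side green 279 [279.  183.6] [ 509.  -225.8    4.2] [ 2.4 13.7]
side green 776 [207.5 316.1] [563.4 194.   29.3] [27.2 31.5]
side yellow 126 [261.  251.4] [496.6  53.   78. ] [73.9 80. ]
side yellow 118 [259.6 305. ] [472.2 166.1  77.8] [74.9 79.7]
side blue 290 [206.5 310.7] [567.3 192.7  54.4] [35.2 56.5]
```

View pics/crop1.png

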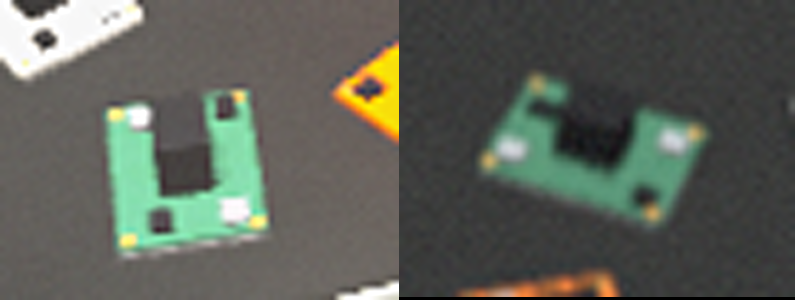

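The crops show the green board with the black block, at scene (192,220) and side (279,182). That confirms the choice. Next I'll get coarse poses and bring the wrist camera over it.

```bash
cat >> h.py <<'E'
from scipy.spatial.transform import Rotation as Ro
def st():
    from bench import arm
    s=arm.read_state();return s,np.array(s["position"]),Ro.from_quat(s["ee_rot"]).as_matrix()
def plan(xyz,yaw=None):
    """shift in tool axes to bring TCP to xyz; yaw=world direction (deg) of tool x"""
    s,p,R=st();sh=R.T@(np.array(xyz)-p)
    y0=np.degrees(np.arctan2(R[1,0],R[0,0]))
    out=[f"shift {sh.round(1)} cur {p.round(1)} yaw {y0:.2f} tilt {np.degrees(np.arccos(-R[2,2])):.2f}"]
    if yaw is not None:
        d=(-(yaw-y0)+180)%360-180; out.append(f"spin {d:.2f}")
    print(*out)
def snap(n,name):
    from bench import arm
    p=arm.camera_params(name);im,d=arm.get_image(name)
    np.savez(f"pics/{n}.npz",im=im,d=d,K=p["mtx"],R=p["R"],t=p["t"]);cv2.imwrite(f"pics/{n}.png",im)
E
python3 - <<'E'
from h import *
for n,box in(("scene0",(195,245,160,230)),("side0",(160,205,250,310))):
    c=load(n);hsv=cv2.cvtColor(c["im"],cv2.COLOR_BGR2HSV)
    m=np.zeros(hsv.shape[:2],np.uint8);r=box
    m[r[0]:r[1],r[2]:r[3]]=cv2.inRange(hsv,(50,50,40),(90,255,255))[r[0]:r[1],r[2]:r[3]]
    v,u=np.nonzero(m);w=ray(c,np.c_[u,v],5.)[:,:2].astype(np.float32)
    print(n,cv2.minAreaRect(w))
c=load("wrist0");print(c["R"].round(3)); s,p,R=st();print((c["R"]@R).round(3), (R.T@(-c["R"].T@c["t"]-p)).round(1), s["joints"].round(2))
E
```

```text
scene0 ((512.4769897460938, -236.49884033203125), (61.419898986816406, 82.27938842773438), 80.3145523071289)
side0 ((513.248779296875, -235.85540771484375), (65.5517807006836, 84.56160736083984), 81.22195434570312)
[[-0.344  0.939  0.002]
 [ 0.902  0.33   0.28 ]
 [ 0.262  0.098 -0.96 ]]
[[-0.001  1.    -0.   ]
 [-0.96  -0.001 -0.28 ]
 [-0.28   0.     0.96 ]] [71.7  0.2 30.7] [-0.96  0.39  0.01 -0.   -1.19 -0.26]
```

```bash
python3 -c "
from h import *
plan((513,-236,330),170.6)"
```

```text
shift [-400.2  226.4   74.2] cur [ 215.4 -586.6  403.9] yaw -159.85 tilt 0.10 spin 29.55
```

```bash
python3 -m jog '[[[-40,22,7,6],[-80,45,14,12],[-120,68,22,18],[-160,90,30,24],[-200,113,37,29.5]]]' 60; python3 -c "
from h import *
plan((513,-236,330),170.6)"
```

```text
clock: 0.78
position: [364.9, -410.3, 366.6]
ee_rot: [0.083, 0.997, 0.001, -0.001]
contact_force: [-0.6, -0.4, 0.6]
gripper_width: 60.1
shift [-117.2  196.4   36.7] cur [ 364.9 -410.3  366.6] yaw 170.45 tilt 0.12 spin -0.15
```

```bash
python3 -m jog '[[[-30,50,9,0],[-60,100,18,0],[-90,150,27,0],[-117,196,36.5,0],[-117,196,36.5,0]]]' 60; python3 - <<'E'
from h import *
snap("w1","wrist");plan((513,-236,330),170.6)
E
```

```text
clock: 1.4
position: [514.5, -233.7, 329.0]
ee_rot: [0.081, 0.997, 0.001, -0.001]
contact_force: [-0.3, -0.4, 0.5]
gripper_width: 60.0
shift [ 0.4 -1.2 -0.6] cur [ 513.5 -234.9  329.4] yaw 170.63 tilt 0.20 spin 0.03
```

View pics/w1.png

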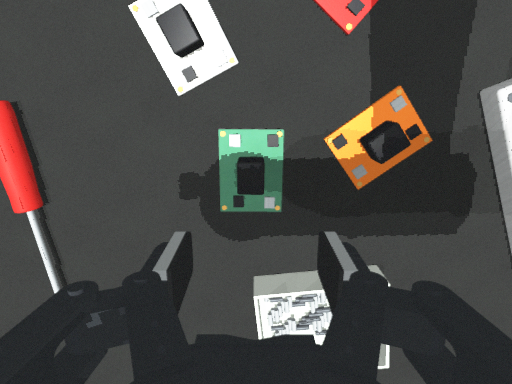

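The green board is at (251,170) with its long side vertical in the image. The tray is at (300,300), the orange board at (380,135) and the driver at (20,160).

```bash
python3 - <<'E'
from h import *
c=load("w1");hsv=cv2.cvtColor(c["im"],cv2.COLOR_BGR2HSV)
m=cv2.inRange(hsv,(50,50,20),(90,255,255));
m[:100]=0;m[230:]=0;m[:,:200]=0;m[:,310:]=0
k=cv2.findContours(m,0,2)[0];k=max(k,key=cv2.contourArea)
w=ray(c,k[:,0],5.)[:,:2].astype(np.float32)
r=cv2.minAreaRect(w);print(r, "px",cv2.boundingRect(k))
P=cloud(c)[100:230,200:310].reshape(-1,3)
t=P[(P[:,2]>26)];print("top",len(t),np.median(t,0).round(1),cv2.minAreaRect(t[:,:2].astype(np.float32)))
# board center in image of block top via dark mask
blk=((c["im"].max(2)<45))[125:215,215:290]
E
```

```text
((512.37939453125, -236.7550048828125), (61.37636947631836, 80.9539566040039), 80.54409790039062) px (218, 129, 67, 84)
top 960 [ 510.1 -236.2   31.2] ((485.0770263671875, -231.9050750732422), (23.410114288330078, 84.9921875), 79.89519500732422)
```

```bash
python3 -c "
from h import *
plan((512.4,-236.8,184),170.5)"
```

```text
shift [  0.4  -2.3 145.4] cur [ 513.5 -234.9  329.4] yaw 170.63 tilt 0.20 spin 0.13
```

```bash
python3 -m jog '[[[0,-2,35,0],[0.4,-2.3,70,0],[0.4,-2.3,95,0],[0.4,-2.3,115,0],[0.4,-2.3,115,0]]]' 60; python3 - <<'E'
from h import *
snap("w2","wrist");plan((512.4,-236.8,184),170.5)
E
```

```text
clock: 2.08
position: [511.2, -237.7, 213.1]
ee_rot: [0.083, 0.997, 0.001, -0.003]
contact_force: [-0.8, 0.7, 0.2]
gripper_width: 60.0
shift [-0.4  0.9 30.3] cur [ 511.9 -237.7  214.3] yaw 170.55 tilt 0.25 spin 0.05
```

View pics/w2.png

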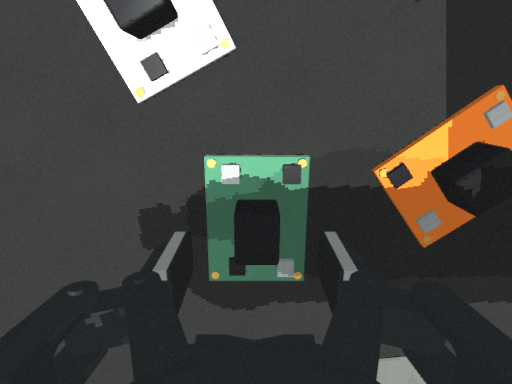

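The block (257,232) is centred between the fingertips (170 and 345). Descending and gripping.

```bash
python3 -m jog '[[[-0.4,0.7,10,0],[-0.4,0.7,20,0],[-0.4,0.7,27,0],[-0.4,0.7,30,0],[-0.4,0.7,30,0]]]' 60; python3 -m jog '[[[0,0,0,0],[0,0,0,0],[0,0,0,0],[0,0,0,0],[0,0,0,0]]]' 10;python3 -m jog '[[[0,0,0,0],[0,0,0,0],[0,0,0,0],[0,0,0,0],[0,0,0,0]]]'
```

```text
clock: 2.75
position: [512.3, -237.0, 184.1]
ee_rot: [0.082, 0.997, 0.001, -0.002]
contact_force: [-0.1, -0.2, 0.8]
gripper_width: 59.8
clock: 3.38
position: [512.6, -236.9, 184.6]
ee_rot: [0.082, 0.997, 0.001, -0.002]
contact_force: [0.1, 0.9, 4.0]
gripper_width: 22.7
clock: 4.0
position: [512.6, -236.9, 184.6]
ee_rot: [0.082, 0.997, 0.001, -0.002]
contact_force: [-0.3, 0.8, 2.5]
gripper_width: 22.9
```

```bash
python3 -m jog '[[[0,0,-5,0],[0,0,-20,0],[0,0,-50,0],[0,0,-90,0],[0,0,-130,0]]]'; python3 -m jog '[[[0,0,-10,0],[0,0,-16,0],[0,0,-16,0],[0,0,-16,0],[0,0,-16,0]]]'; python3 - <<'E'
from h import *
print(st()[0]["gripper_width"])
snap("w3","wrist");snap("sc3","scene")
E
```

```text
clock: 4.62
position: [512.7, -237.2, 316.5]
ee_rot: [0.082, 0.997, 0.001, -0.002]
contact_force: [0.6, 0.2, -0.6]
gripper_width: 22.8
clock: 5.25
position: [512.7, -237.2, 331.4]
ee_rot: [0.082, 0.997, 0.001, -0.003]
contact_force: [-0.3, 0.1, -0.3]
gripper_width: 22.8
22.813116388219772
```

View pics/w3.png

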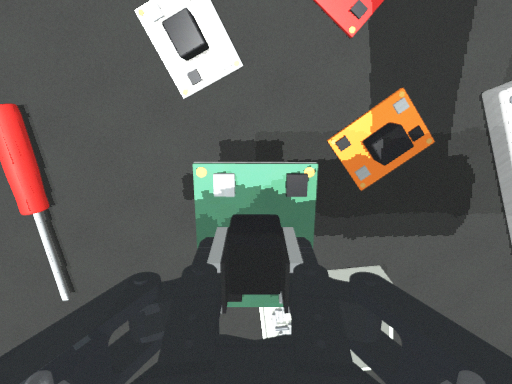

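View pics/sc3.png

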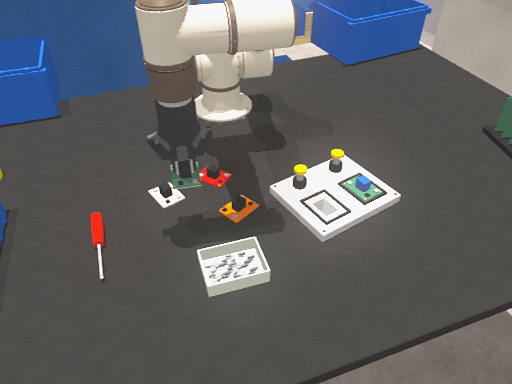

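The board is held with its front edge at row 163, cols 193–318 in the wrist view. Next I'll move beside the free nest so it shows to the right of the held board.

```bash
python3 - <<'E'
from h import *
plan((650,-28,335),-167.3)
c=load("w3");hsv=cv2.cvtColor(c["im"],cv2.COLOR_BGR2HSV)
s,p,R=st()
m=cv2.inRange(hsv,(50,50,20),(90,255,255));m[:140]=0
z=p[2]-179.6
k,l,stt,ce=cv2.connectedComponentsWithStats(m)
v,u=np.nonzero(m); 
for a,b in((165,200),):
  pts=[]
  L=[u[v==r].min() for r in range(172,205)];Rr=[u[v==r].max() for r in range(172,205)]
  rows=np.arange(172,205)
  def loc(uv): return (ray(c,uv,z)-p)@R
  A=loc(np.c_[np.array(L)-.5,rows]);B=loc(np.c_[np.array(Rr)+.5,rows])
  fa=np.polyfit(A[:,0],A[:,1],1);fb=np.polyfit(B[:,0],B[:,1],1)
  print("left edge",fa,"right",fb, A[:,1].mean(),B[:,1].mean())
  cols=np.arange(205,306);T=[v[u==x].min() for x in cols];C=loc(np.c_[cols,np.array(T)-.5]);print("front x",C[:,0].mean(),np.polyfit(C[:,1],C[:,0],1))
E
```

```text
shift [-101.1  228.9   -3.4] cur [ 512.7 -237.2  331.8] yaw 170.57 tilt 0.29 spin -22.13
left edge [ 5.28423193e-03 -3.04703957e+01] right [5.09476904e-03 3.01404548e+01] -30.323242448961196 30.28204123059421
front x 40.52349803565288 [-3.94141431e-03  4.05234991e+01]
```

```bash
python3 -m jog '[[[-20,46,0,-4],[-40,92,-1,-8],[-60,138,-2,-13],[-81,184,-3,-18],[-101,229,-3.4,-22]]]'; python3 -m jog '[[[0,0,0,0],[0,0,0,0],[0,0,0,0],[0,0,0,0],[0,0,0,0]]]'; python3 - <<'E'
from h import *
snap("w4","wrist");plan((650,-28,335),-167.3)
E
```

```text
clock: 5.98
position: [650.7, -26.4, 334.8]
ee_rot: [-0.111, 0.994, 0.001, -0.002]
contact_force: [-0.3, -0.6, -1.4]
gripper_width: 22.5
clock: 6.6
position: [650.5, -27.1, 335.0]
ee_rot: [-0.11, 0.994, 0.001, -0.002]
contact_force: [-0.5, 0.6, -1.1]
gripper_width: 22.5
shift [ 0.7 -0.9  0. ] cur [650.5 -26.9 335. ] yaw -167.33 tilt 0.29 spin -0.03
```

View pics/w4.png

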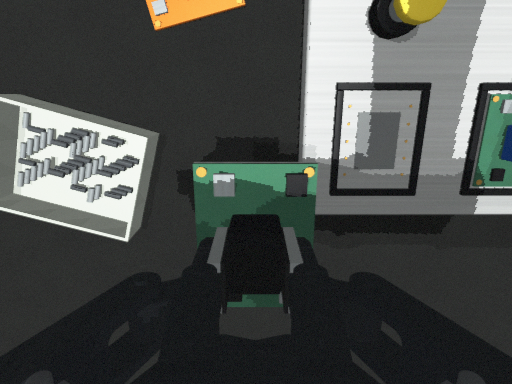

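The free nest rim is at (381,139). The nest with the blue block starts at col 465, the plunger is at (418,8), and the tray is at left.

```bash
python3 - <<'E'
from h import *
c=load("w4");g=c["im"].max(2)
m=(g<70).astype(np.uint8);m[:75]=0;m[203:]=0;m[:,:322]=0;m[:,440:]=0
k,l,s,ce=cv2.connectedComponentsWithStats(m);i=1+np.argmax(s[1:,4]);print(s[i])
cn=cv2.findContours((l==i).astype(np.uint8),cv2.RETR_CCOMP,2);
for k,h in zip(cn[0],cn[1][0]):
    if cv2.contourArea(k)<1500: continue
    # outer on z=30
    for z in (30.,25.):
        w=ray(c,k[:,0],z)[:,:2].astype(np.float32);print("hole" if h[3]>=0 else "outer",z,cv2.minAreaRect(w))
# gray patch
m2=((g>60)&(g<125)).astype(np.uint8)
cv2.imwrite("pics/c4.png",cv2.resize(c["im"][70:215,310:512],None,fx=3.9,fy=3.9,interpolation=0))
for n in("scene0","side0"):
    c=load(n);hsv=cv2.cvtColor(c["im"],cv2.COLOR_BGR2HSV);P=cloud(c)
    m=cv2.inRange(hsv,(22,120,90),(35,255,255)); m[(P[...,2]<60)]=0
    q=P[m>0];q=q[(np.abs(q[:,2]-79)<4)]
    for nm,sel in(("R",(q[:,1]<105)&(q[:,1]>0)),("L",q[:,1]>105)):
        qq=q[sel];print(n,nm,len(qq),qq.mean(0).round(1),(qq.min(0)+qq.max(0)).round(1)/2)
E
```

```text
[ 329   83  102  113 2504]
outer 30.0 ((594.5350952148438, 70.19493103027344), (96.86167907714844, 78.53105926513672), 12.638982772827148)
outer 25.0 ((594.7936401367188, 72.24855041503906), (98.62411499023438, 79.95996856689453), 12.6389799118042)
hole 30.0 ((594.1551513671875, 69.67950439453125), (86.4355239868164, 66.8135986328125), 12.636104583740234)
hole 25.0 ((594.4068603515625, 71.7237548828125), (88.0082778930664, 68.0293197631836), 12.636099815368652)
scene0 R 88 [500.3  48.5  78.8] [498.55  49.7   78.6 ]
scene0 L 77 [474.2 165.6  79. ] [472.65 165.7   78.45]
side0 R 136 [496.9  51.8  78.1] [497.    51.5   77.85]
side0 L 203 [470.8 168.9  78. ] [470.65 168.4   78.25]
```

View pics/c4.png

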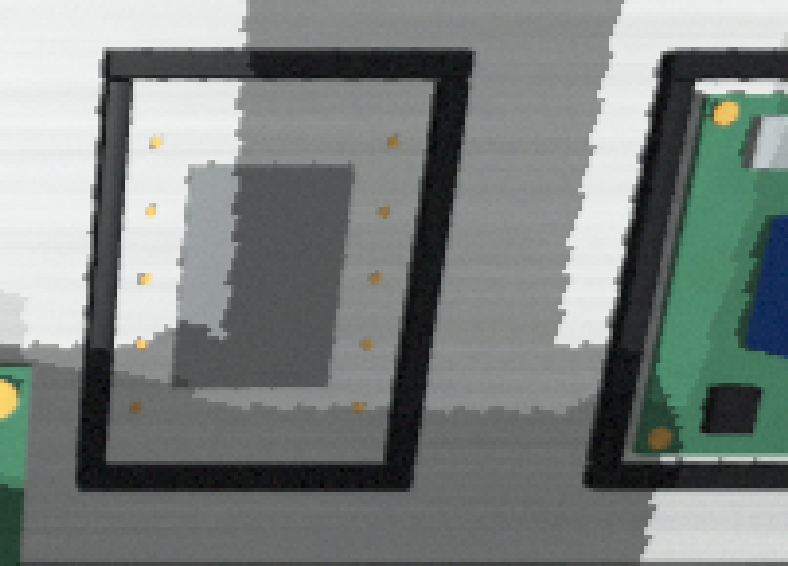

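```bash
python3 -c "
from h import *
plan((594.9,70.8,232),-167.1)"
```

```text
shift [ 32.4 107.2 103.5] cur [650.5 -26.9 335. ] yaw -167.33 tilt 0.29 spin -0.23
```

```bash
python3 -m jog '[[[16,53,5,-0.2],[32.4,107.2,20,-0.2],[32.4,107.2,55,-0.2],[32.4,107.2,85,-0.2],[32.4,107.2,103,-0.2]]]'; python3 -m jog '[[[0,0,0,0],[0,0,0,0],[0,0,0,0],[0,0,0,0],[0,0,0,0]]]'; python3 - <<'E'
from h import *
snap("w5","wrist");plan((594.9,70.8,232),-167.1);snap("sd5","side")
E
```

```text
clock: 7.28
position: [594.4, 70.8, 231.1]
ee_rot: [-0.112, 0.994, 0.001, -0.003]
contact_force: [-0.1, -0.0, -0.0]
gripper_width: 22.3
clock: 7.9
position: [594.5, 70.7, 231.6]
ee_rot: [-0.112, 0.994, 0.001, -0.003]
contact_force: [-0.4, 0.2, -0.1]
gripper_width: 23.0
shift [-0.5 -0.  -0.6] cur [594.4  70.7 231.4] yaw -167.12 tilt 0.35 spin -0.02
```

View pics/w5.png

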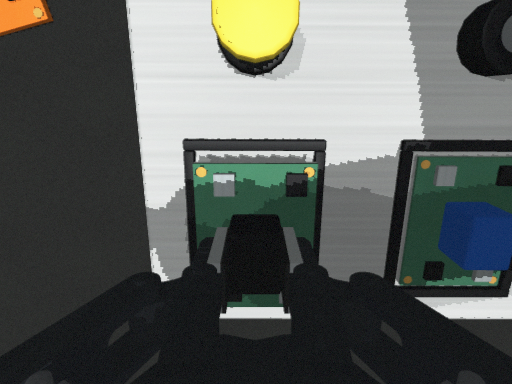

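Laterally the rim (184–326) is centred on the board (193–318). I'll measure both axes and also the plunger.

```bash
python3 - <<'E'
from h import *
c=load("w5");s,p,R=st();g=c["im"].max(2).astype(int)
loc=lambda uv,z:(ray(c,uv,z)-p)@R
# front rim: along columns 200..310 rows 130..165 threshold
print("col255 rows", g[134:168,255].tolist())
print("row158", g[158,180:200].tolist(), g[158,312:332].tolist())
print("rows300-335 col 255", g[300:335,255].tolist())
print("front outer z30",loc([[255,139]],30),"front inner top z30",loc([[255,151]],30))
print("left in/out z30",loc([[184,150],[194,150],[315.5,150],[326.5,150]],30).round(1).tolist())
print("rear row318 z25/30",loc([[255,318.5]],25),loc([[255,318.5]],30))
hsv=cv2.cvtColor(c["im"],cv2.COLOR_BGR2HSV);m=cv2.inRange(hsv,(22,120,90),(35,255,255));m[80:]=0;m[:,:180]=0
v,u=np.nonzero(m);print("yellow",u.min(),u.max(),v.min(),v.max());
k=max(cv2.findContours(m,0,1)[0],key=cv2.contourArea)
P=cloud(c);q=P[m>0];print(np.percentile(q[:,2],[5,50,95]).round(1))
q=q[np.abs(q[:,2]-np.percentile(q[:,2],80))<2.5];print("bbox top",((q@R).min(0)).round(1),((q@R).max(0)).round(1),(p@R).round(1))
E
```

```text
col255 rows [223, 222, 223, 226, 223, 89, 24, 61, 73, 70, 66, 66, 62, 57, 54, 49, 71, 215, 221, 223, 221, 202, 200, 128, 105, 106, 104, 101, 102, 83, 144, 151, 150, 150]
row158 [227, 226, 225, 154, 72, 50, 52, 59, 58, 62, 66, 66, 67, 42, 24, 98, 216, 226, 226, 159] [202, 112, 32, 27, 64, 72, 70, 67, 62, 56, 55, 56, 44, 152, 218, 226, 224, 225, 226, 226]
rows300-335 col 255 [60, 62, 64, 62, 79, 79, 78, 211, 224, 225, 226, 225, 226, 224, 225, 227, 227, 216, 131, 58, 44, 44, 43, 46, 46, 49, 43, 42, 45, 46, 50, 52, 48, 45, 46]
front outer z30 [[4.83805644e+01 2.01200456e-01 2.01577363e+02]] front inner top z30 [[4.18674722e+01 1.99607840e-01 2.01541883e+02]]
left in/out z30 [[42.5, -38.4, 201.4], [42.4, -33.0, 201.4], [42.4, 33.1, 201.6], [42.4, 39.1, 201.7]]
rear row318 z25/30 [[-6.97566811e+01  1.76696288e-01  2.05933907e+02]] [[-6.57471172e+01  1.73293345e-01  2.00955640e+02]]
yellow 212 299 0 62
[77.3 79.1 80.3]
bbox top [-510.2  -77.9  -84.7] [-490.9  -47.3  -80.1] [-594.   -62.8 -234.7]
```

```bash
python3 -m jog '[[[-1.2,0,4,0],[-1.2,0,8,0],[-1.2,0,12,0],[-1.2,0,16,0],[-1.2,0,18,0]]]'; python3 -m jog '[[[0,0,0.5,0],[0,0,1,0],[0,0,1.5,0],[0,0,2,0],[0,0,2,0]]]'; python3 - <<'E'
from h import *
snap("w6","wrist");snap("sd6","side");print(st()[0]["contact_force"])
c=cv2.imread("pics/sd6.png")[220:370,150:320];cv2.imwrite("pics/sd6c.png",cv2.resize(c,None,fx=3.8,fy=3.8))
E
```

```text
clock: 8.62
position: [595.4, 71.0, 212.8]
ee_rot: [-0.112, 0.994, 0.001, -0.003]
contact_force: [-0.5, -0.5, -0.7]
gripper_width: 22.7
clock: 9.25
position: [595.4, 71.0, 210.9]
ee_rot: [-0.112, 0.994, 0.001, -0.003]
contact_force: [0.2, 0.9, -1.8]
gripper_width: 22.5
[-0.07135211 -0.02574039 -1.56486779]
```

View pics/w6.png

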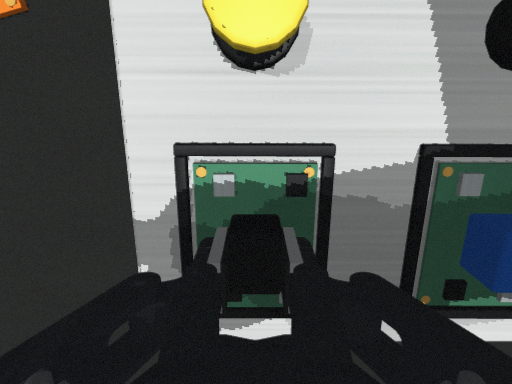

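View pics/sd6c.png

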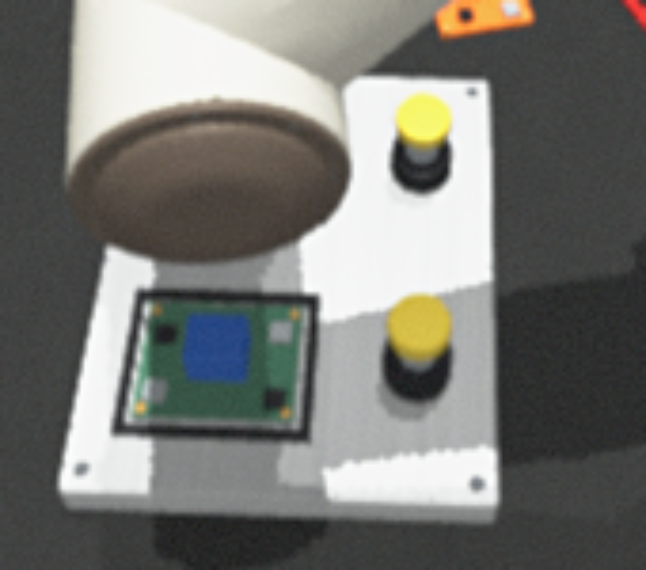

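The board is inside the rim with a gap all round, and the rear rim shows at row 313. I'll keep lowering until I get contact.

```bash
python3 -m jog '[[[0,0,0.4,0],[0,0,0.8,0],[0,0,1.2,0],[0,0,1.5,0],[0,0,1.5,0]]]'; python3 -c "
from h import *
print(st()[0]['contact_force'],st()[1])"
```

```text
clock: 9.98
position: [595.4, 71.0, 209.6]
ee_rot: [-0.112, 0.994, 0.001, -0.003]
contact_force: [-0.6, -0.1, 1.3]
gripper_width: 22.6
[-0.55868708 -0.0583966   1.3178642 ] [595.36177687  71.03398762 209.60860459]
```

```bash
python3 -m jog '[[[0,0,0.3,0],[0,0,0.5,0],[0,0,0.5,0],[0,0,0.5,0],[0,0,0.5,0]]]'
```

```text
clock: 10.6
position: [595.3, 71.1, 209.6]
ee_rot: [-0.112, 0.994, 0.001, -0.003]
contact_force: [-2.6, 0.8, 5.8]
gripper_width: 22.8
```

```bash
python3 -m jog '[[[0,0,0,0],[0,0,0,0],[0,0,0,0],[0,0,0,0],[0,0,0,0]]]' 45; python3 -m jog '[[[0,0,-5,0],[0,0,-20,0],[0,0,-45,0],[0,0,-80,0],[0,0,-110,0]]]'; python3 - <<'E'
from h import *
snap("w7","wrist")
E
```

```text
clock: 11.22
position: [595.3, 71.1, 209.5]
ee_rot: [-0.112, 0.994, 0.001, -0.003]
contact_force: [-0.3, -0.4, 0.6]
gripper_width: 45.3
clock: 11.85
position: [596.1, 70.9, 322.2]
ee_rot: [-0.112, 0.994, 0.001, -0.002]
contact_force: [0.0, -0.4, -0.1]
gripper_width: 44.9
```

View pics/w7.png

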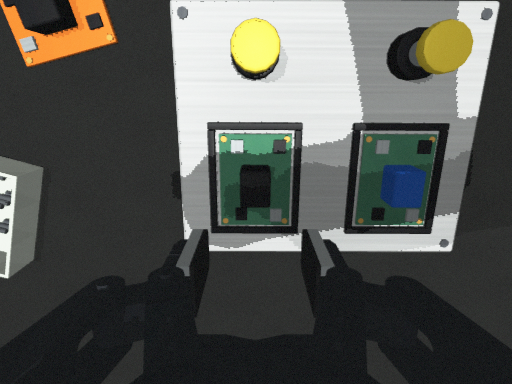

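The board sits in the nest at (255,180), inside the rim. I'll check that it's flat and locate the plunger, whose top is at about (256,45).

```bash
python3 - <<'E'
from h import *
c=load("w7");s,p,R=st();P=cloud(c)
hsv=cv2.cvtColor(c["im"],cv2.COLOR_BGR2HSV)
m=cv2.inRange(hsv,(50,50,20),(90,255,255));m[:,320:]=0;m[:120]=0;m[240:]=0
q=P[m>0];q=q[q[:,2]<35];A=np.c_[q[:,:2]-q[:,:2].mean(0),np.ones(len(q))];f=np.linalg.lstsq(A,q[:,2],rcond=None)[0];print("plane",f,len(q))
k=max(cv2.findContours(m,0,1)[0],key=cv2.contourArea);print("board",cv2.minAreaRect(ray(c,k[:,0],30.)[:,:2].astype(np.float32)))
m=cv2.inRange(hsv,(22,120,60),(35,255,255));m[90:]=0;m[:,:215]=0;m[:,300:]=0
q=P[m>0];q=q[np.abs(q[:,2]-79)<3];print(len(q),"depth top",cv2.minEnclosingCircle(q[:,:2].astype(np.float32)),np.median(q[:,2]))
mm=m.copy();mm[np.abs(P[...,2]-79)>3]=0
k=max(cv2.findContours(mm,0,1)[0],key=cv2.contourArea);w=ray(c,k[:,0],79.)[:,:2].astype(np.float32);print("ray",cv2.minEnclosingCircle(w),cv2.fitEllipse(w))
E
```

```text
plane [-3.01863174e-03  5.44953513e-03  3.02255387e+01] 4412
board ((594.33349609375, 71.38520812988281), (79.48802947998047, 59.99864959716797), 12.816060066223145)
2092 depth top ((497.0123291015625, 48.99277114868164), 15.644569396972656) 79.09206099963531
ray ((497.1701965332031, 49.00788879394531), 15.561039924621582) ((497.08172607421875, 49.09073257446289), (30.0526180267334, 30.32288360595703), 79.78064727783203)
```

```bash
python3 -c "
from h import *
plan((497.1,49.0,275),-167.1)"
```

```text
shift [102.8   0.8  51.4] cur [597.2  71.1 326.8] yaw -167.03 tilt 0.30 spin 0.07
```

```bash
python3 -m jog '[[[35,0,0,0],[70,0.5,0,0],[102.8,0.8,10,0],[102.8,0.8,35,0],[102.8,0.8,51,0]]]' 0; python3 -m jog '[[[0,0,0,0],[0,0,0,0],[0,0,0,0],[0,0,0,0],[0,0,0,0]]]'; python3 - <<'E'
from h import *
snap("w8","wrist");plan((497.1,49.0,254),-167.1)
snap("sc8","scene");c=cv2.imread("pics/sc8.png")[100:240,250:420];cv2.imwrite("pics/sc8c.png",cv2.resize(c,None,fx=4,fy=4))
E
```

```text
clock: 12.52
position: [496.6, 48.8, 276.0]
ee_rot: [-0.113, 0.994, 0.002, 0.003]
contact_force: [1.0, -0.8, -0.0]
gripper_width: -0.0
clock: 13.15
position: [496.6, 48.8, 276.2]
ee_rot: [-0.113, 0.994, 0.002, 0.003]
contact_force: [0.2, 1.4, 0.4]
gripper_width: 0.0
shift [-0.4 -0.  22.1] cur [496.6  48.8 276.1] yaw -167.01 tilt 0.40 spin 0.09
```

View pics/w8.png

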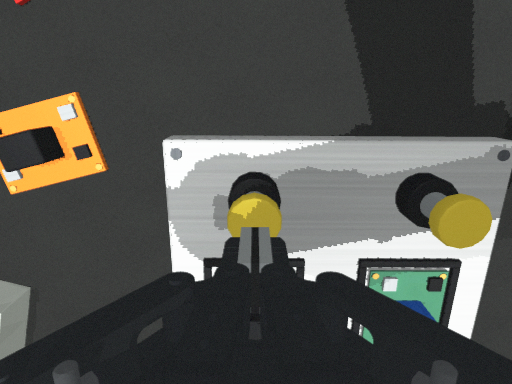

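View pics/sc8c.png

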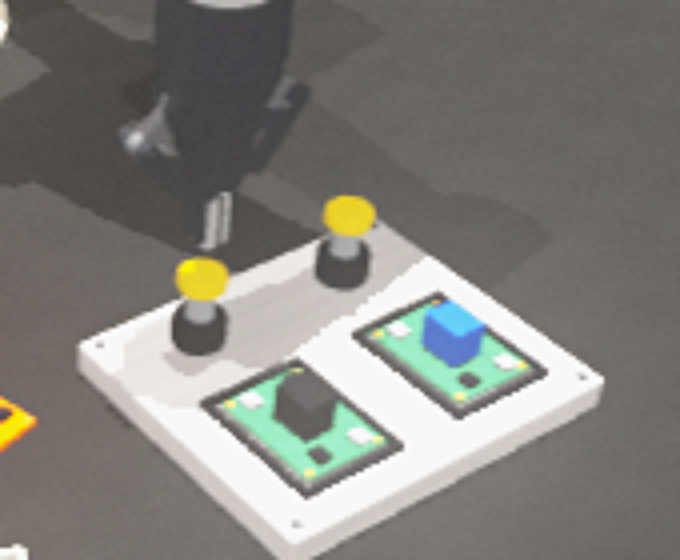

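The closed fingertips are over the right plunger (wrist (255,230)), and both boards sit in their nests. Now I'll lower to just above the button.

```bash
python3 -m jog '[[[-0.4,0,7,0],[-0.4,0,14,0],[-0.4,0,19,0],[-0.4,0,22,0],[-0.4,0,22,0]]]'; python3 -m jog '[[[0,0,0.6,0],[0,0,1.2,0],[0,0,1.8,0],[0,0,2.4,0],[0,0,2.4,0]]]'
```

```text
clock: 13.88
position: [497.1, 49.0, 253.7]
ee_rot: [-0.113, 0.994, 0.002, 0.003]
contact_force: [0.1, 0.2, -0.2]
gripper_width: 0.1
clock: 14.5
position: [497.2, 49.0, 251.6]
ee_rot: [-0.113, 0.994, 0.002, 0.003]
contact_force: [-1.0, 0.6, 3.4]
gripper_width: 0.3
```

```bash
python3 -m jog '[[[0,0,1,0],[0,0,2,0],[0,0,3,0],[0,0,4,0],[0,0,5,0]]]'; python3 -m jog '[[[0,0,0,0],[0,0,0,0],[0,0,0,0],[0,0,0,0],[0,0,0,0]]]'; python3 - <<'E'
from bench import arm
s=arm.read_state();print(s["position"],s["contact_force"],s["clock"])
E
```

```text
clock: 15.12
position: [497.2, 49.0, 246.7]
ee_rot: [-0.113, 0.994, 0.002, 0.003]
contact_force: [-2.4, 0.9, 4.7]
gripper_width: -0.2
clock: 15.75
position: [497.2, 49.0, 246.8]
ee_rot: [-0.113, 0.994, 0.001, 0.003]
contact_force: [-1.5, -0.3, 5.6]
gripper_width: 0.1
[497.20542014  49.02699554 246.81010186] [-1.46203086 -0.29593225  5.644358  ] 15.75
```

```bash
python3 -m jog '[[[0,0,1,0],[0,0,2,0],[0,0,3,0],[0,0,4,0],[0,0,4.7,0]]]'; python3 -m jog '[[[0,0,0,0],[0,0,0,0],[0,0,0,0],[0,0,0,0],[0,0,0,0]]]'; python3 - <<'E'
from h import *
snap("w9","wrist");snap("sc9","scene");snap("sd9","side")
s,p,R=st();print(p,s["contact_force"],s["clock"])
a=cv2.imread("pics/sc9.png")[100:240,250:420];b=cv2.imread("pics/sd9.png")[220:360,150:320];cv2.imwrite("pics/c9.png",cv2.resize(np.hstack([a,b]),None,fx=2.3,fy=2.3,interpolation=2))
for n in("sc9","sd9","w9"):
    c=load(n);P=cloud(c);hsv=cv2.cvtColor(c["im"],cv2.COLOR_BGR2HSV);m=cv2.inRange(hsv,(22,120,60),(35,255,255));q=P[m>0]
    for nm,x,y in(("R",497,49),("L",471,166)):
        k=q[np.hypot(q[:,0]-x,q[:,1]-y)<22];print(n,nm,len(k),np.percentile(k[:,2],[10,50,75,90,97]).round(1) if len(k) else "")
E
```

```text
clock: 16.38
position: [497.2, 49.1, 242.4]
ee_rot: [-0.113, 0.994, 0.001, 0.003]
contact_force: [-2.4, 0.5, 8.0]
gripper_width: -0.1
clock: 17.0
position: [497.2, 49.1, 242.8]
ee_rot: [-0.113, 0.994, 0.001, 0.003]
contact_force: [-2.7, -0.1, 7.8]
gripper_width: -0.1
[497.23295778  49.08039129 242.81586019] [-1.73971278  0.21367981  7.81034066] 17.15
sc9 R 70 [60.6 67.  68.9 70.  71.3]
sc9 L 101 [71.9 78.  79.4 80.5 81.3]
sd9 R 79 [61.7 67.2 68.7 70.3 78.4]
sd9 L 235 [74.7 77.9 78.8 79.4 80.2]
w9 R 1282 [63.4 69.  69.6 70.1 70.5]
w9 L 2509 [72.  78.6 79.3 79.7 80.1]
```

View pics/c9.png

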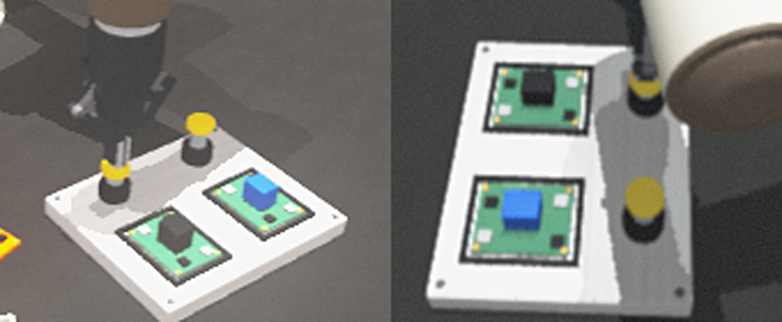

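View pics/w9.png

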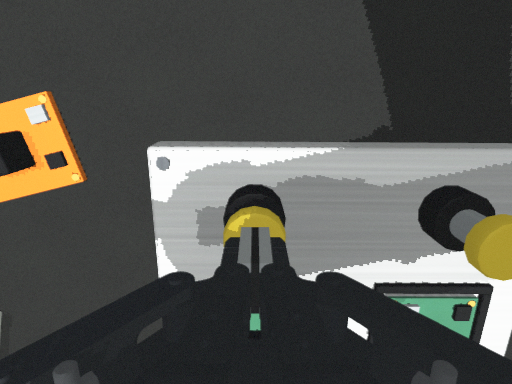

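The plunger reads 9.2–10 mm down and the force is 7.8 N. One small trim.

```bash
python3 -m jog '[[[0,0,0.6,0],[0,0,0.6,0],[0,0,0.6,0],[0,0,0.6,0],[0,0,0.6,0]]]'; python3 - <<'E'
from h import *
from bench import arm
snap("w10","wrist");snap("sc10","scene");s,p,R=st();print(p,s["contact_force"],s["clock"])
for n in("sc10","w10"):
    c=load(n);P=cloud(c);hsv=cv2.cvtColor(c["im"],cv2.COLOR_BGR2HSV);m=cv2.inRange(hsv,(22,120,60),(35,255,255));q=P[m>0]
    for nm,x,y in(("R",497,49),("L",471,166)):
        k=q[np.hypot(q[:,0]-x,q[:,1]-y)<22];print(n,nm,np.percentile(k[:,2],[50,75,90]).round(1))
# bystander shift: scene before/after
a,b=load("scene0")["im"],load("sc10")["im"]
for nm,r in(("tray",(232,300,190,275)),("driver",(205,285,85,112)),("done",(165,215,335,390))):
    d=cv2.absdiff(a,b)[r[0]:r[1],r[2]:r[3]];print(nm,(d.max(2)>60).sum())
E
```

```text
clock: 17.77
position: [497.2, 49.1, 242.6]
ee_rot: [-0.114, 0.994, 0.001, 0.003]
contact_force: [-1.5, 0.6, 8.0]
gripper_width: -0.1
[497.19016816  49.09710681 242.61807427] [-3.44279517 -0.23191037  6.93744161] 17.875
sc10 R [67.5 69.5 70.4]
sc10 L [78.6 79.6 80.6]
w10 R [68.7 69.4 69.9]
w10 L [78.6 79.3 79.8]
tray 46
driver 0
done 143
```

```bash
python3 -m jog '[[[0,0,0.6,0],[0,0,0.6,0],[0,0,0.6,0],[0,0,0.6,0],[0,0,0.6,0]]]'; python3 - <<'E'
from h import *
s,p,R=st();print(p,s["contact_force"],s["clock"])
snap("w11","wrist");c=load("w11");P=cloud(c);hsv=cv2.cvtColor(c["im"],cv2.COLOR_BGR2HSV);m=cv2.inRange(hsv,(22,120,60),(35,255,255));q=P[m>0]
for nm,x,y in(("R",497,49),("L",471,166)):
    k=q[np.hypot(q[:,0]-x,q[:,1]-y)<22];print(nm,np.percentile(k[:,2],[50,75,90]).round(1))
for n in("scene0","sc10"):
    c=load(n);hsv=cv2.cvtColor(c["im"],cv2.COLOR_BGR2HSV);m=cv2.inRange(hsv,(100,120,60),(125,255,255))[165:215,335:390];v,u=np.nonzero(m);print(n,"blue",len(u),u.mean(),v.mean())
    e=cv2.inRange(hsv,(0,0,150),(60,70,255))[232:300,190:275];v,u=np.nonzero(e);print("tray",len(u),u.mean(),v.mean(),u.min(),u.max(),v.min(),v.max())
a=load("scene0")["im"][150:300,190:400];b=load("sc10")["im"][150:300,190:400];cv2.imwrite("pics/cmp.png",cv2.resize(np.hstack([a,b]),None,fx=1.9,fy=1.9))
E
```

```text
clock: 18.5
position: [497.2, 49.1, 242.4]
ee_rot: [-0.114, 0.994, 0.001, 0.003]
contact_force: [-2.1, -0.4, 6.8]
gripper_width: 0.2
[497.20008395  49.10747739 242.41961045] [-2.06077395 -0.40580368  6.84174352] 18.5
R [68.5 69.2 69.7]
L [78.5 79.2 79.7]
scene0 blue 143 28.083916083916083 17.223776223776223
tray 2675 42.657196261682245 33.62429906542056 0 80 0 64
sc10 blue 134 27.33582089552239 18.76865671641791
tray 2663 42.63124295906872 33.96319939917387 6 80 4 64
```

View pics/cmp.png

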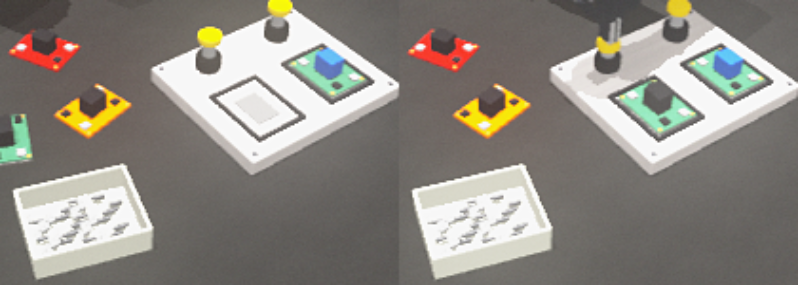

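The blue block's centroid differs slightly between the two pictures. I'll find out whether it really moved before handing in.

```bash
python3 - <<'E'
from h import *
for n in("scene0","sc3","sc8","sc9","sc10","side0","sd5","sd6","sd9"):
    c=load(n);hsv=cv2.cvtColor(c["im"],cv2.COLOR_BGR2HSV);P=cloud(c)
    m=cv2.inRange(hsv,(100,120,60),(125,255,255))>0;near=np.hypot(P[...,0]-572,P[...,1]-188)<40
    v,u=np.nonzero(m&near&(P[...,2]>33));t=P[m&near&(P[...,2]>52)]
    rim=near_=(np.hypot(P[...,0]-570,P[...,1]-190)<75)&(c["im"].max(2)<60)&(P[...,2]>20)&(P[...,2]<35)&(P[...,1]>130);vr,ur=np.nonzero(rim)
    g=(cv2.inRange(hsv,(50,50,20),(90,255,255))>0)&(np.hypot(P[...,0]-570,P[...,1]-190)<60)
    w=P[g][:,:2].astype(np.float32)
    print(n,len(u),u.mean().round(2),v.mean().round(2),"top",t.mean(0).round(1) if len(t) else "", "board",np.round(cv2.minAreaRect(w)[0],1))
a=load("scene0")["im"][155:220,325:405];b=load("sc10")["im"][155:220,325:405];cv2.imwrite("pics/cmp2.png",cv2.resize(np.hstack([a,b]),None,fx=5,fy=5,interpolation=0))
sh=cv2.phaseCorrelate(np.float32(load("scene0")["im"][...,1][165:215,335:395]),np.float32(load("sc10")["im"][...,1][165:215,335:395]));print(sh)
sh=cv2.phaseCorrelate(np.float32(load("scene0")["im"][...,1][240:300,190:275]),np.float32(load("sc10")["im"][...,1][240:300,190:275]));print(sh)
E
```

```text
scene0 140 363.19 182.34 top [571.8 186.4  55.5] board [568.9 188.3]
sc3 162 362.81 182.7 top [571.2 186.5  55.7] board [568.  189.9]
sc8 113 362.51 184.43 top [575.  185.8  54.7] board [566.3 190.2]
sc9 131 362.5 183.85 top [571.8 185.4  55.5] board [567.5 190.7]
sc10 125 362.53 183.8 top [572.8 185.8  55.4] board [567.9 190.3]
side0 279 206.62 310.91 top [568.2 189.6  55.1] board [569.2 186.5]
sd5 283 206.53 311.03 top [568.3 189.6  55. ] board [569.1 186.4]
sd6 282 206.62 311.02 top [568.2 189.7  55.1] board [568.2 189.8]
sd9 278 206.51 310.92 top [568.1 189.7  55. ] board [569.1 186.5]
((-0.0297990652755864, -0.07893214512179014), 0.9114296159744263)
((-0.0135515043808212, 0.0275565232648205), 1.0017979829399675)
```

View pics/cmp2.png

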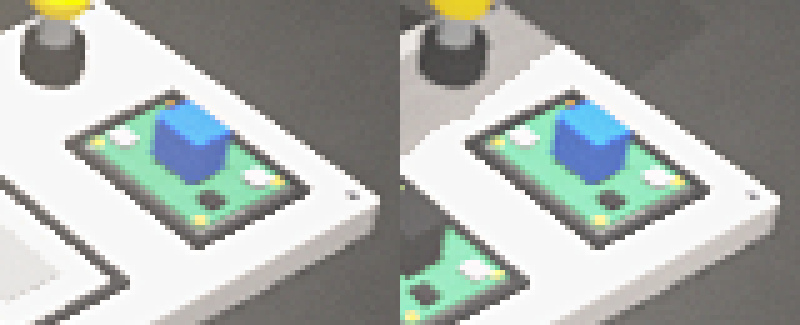

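The finished board didn't move. The side view agrees to 0.1 px and phase correlation gives less than 0.1 px, so the centroid difference came from the colour mask (lighting on the block). Handing in.

```bash
python3 - <<'E'
from bench import arm
s=arm.read_state();print(s["position"],s["contact_force"],s["clock"]);print(arm.job_done())
E
```

```text
[497.19372703  49.10130054 242.42744697] [-2.47754292  0.27711966  8.40011538] 18.55
the job is handed in; nothing more can be done
None
```

The loose green board with the black block is set down flat in the free right (-y) nest and released. The closed fingertips are holding that nest's plunger about half way down, and I handed the job in at 18.6 s.

- **Board:** after release its top measured 30.2 mm above the bench (30 expected), flat to within 0.4°. It lay at about (594, 71) with its long side within about 0.2° of the nest, inside the rim all round. The upward force was 5.8 N before I let go, so it was resting on the floor, not dropped.
- **Plunger:** the wrist camera's depth puts it 10.0 mm below the untouched one. The tool height gives about 9.6 mm. The upward force read 6.8–8.4 N, against 7.5 N expected at half way. It never came near the bottom stop.
- **Left alone:** the finished board and the tray shifted less than 0.1 px between the first and last pictures. The driver's patch of the picture did not change, and the left plunger still stands at 79 mm.
- **Check that disagreed:** a simple colour-centroid check in the scene camera suggested the blue block had moved 1.5 px. The side camera and image correlation both showed no movement, so I put it down to lighting on the block.

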